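# Vent the parts washer and hold its sprung lid just below balance

## Robot

A 7-joint arm with a two-finger parallel gripper is mounted at the origin on the work surface. World frame = base frame: x ahead of the robot, y to its left, z up, the work surface at z = 0. Lengths are in m, angles in rad, forces in N, time in s.
With the tool pointing down it reaches from about 0.4 to 0.85 m from the base axis. Payload 4.5 kg.
Tool frame: the origin (TCP) lies on the centre line of the jaws, within the pads' length; the fingertips stand 17 mm ahead of it and the grasp point (between the pads) lies 2 mm behind it (r.tip_reach is the distance from the TCP to the fingertips, in m); z points along the fingers, y is the line along which they close (so a half turn about z gives the same grasp; the last joint's range is limited). The gripper opens to 88 mm and grips with 3 to 60 N. Pads are 18 mm wide; open, the fingers measure 123 mm over their backs; the gripper's body (75 mm by 187 mm) begins 45 mm behind the grasp point.
Start: joints at [-1.203, 0.689, -0.195, 1.565, 0.157, 0.902, -0.215], TCP at [0.205, 0.591, 0.256] pointing down, gripper open.
Joint ranges: [-3.01, 3.01], [-0.46, 2.08], [-1.47, 1.51], [0.13, 2.56], [-1, 4.14], [0.04, 2.09], [-2.66, 2.66]. Speed limits (rad/s): [2.57, 2.57, 3.14, 3.14, 3.14, 3.14, 3.14].

## Interface

Orientations are given as a unit quaternion [x, y, z, w].
In Python, from plant import r gives the robot as it stands.
- The arm moves only by the tool step_arm, never from a script. Its argument "steps" is a list of rows, each a list of 7 numbers: the shift along the tool's x, y, z in cm, then the turn, a rotation vector about the tool's x, y, z in degrees, then the gripper's target within -1 to 1 (shut at 1, half-way at 0, fully open at -1). A call has 1 to 8 rows; each row shifts and turns the commanded pose from where the row before left it, along the tool's axes as they then stand; what a row does not reach is not made up. A row lasts 1/8 s, in which the tool goes at most 62.5 mm and 10.7 degrees, less where a joint would pass 70% of its speed; a pose out of reach is approached as far as the arm can. A call with a gripper value outside its range is refused whole. The fingers move at their own pace and stop on an object; "force" is the grip in N (left out, the last holds). Time passes only in rows, so rows that do not move let the fingers close. It gives the time, the measured TCP pose, the force, the opening and the grip force at its end, in the units of the state.
- r.get_state(): the state, without advancing time (a new reading comes with each control period).
- r.snapshot(name): name is "scene" or "top" or "wrist"; returns a dict with "pixels" (384x512x3 uint8, red, green, blue), "fx", "fy", "cx", "cy" (pixels), "cam_to_world" (4x4, takes a point from camera to world coordinates). Camera axes: x right, y down, z forward; pixel columns grow to the right and rows downward; lengths in m; the calibration is good to about 2 mm. The wrist camera is an equidistant fisheye: a pixel r from the principal point sees the ray r / f radians off the axis. A picture is of the moment at which its call begins. There is no depth.
- r.finish_job(): hands the job in; it is judged then, once.
The state is a dict: "clock": time; "q": joint angles; "qd": joint speeds; "joint_torque": joint torques, N m; "tool_pos": TCP position; "eef_rot": TCP orientation; "contact_force": force on the tool from outside, world axes, zero at the start; "moment": the same for the moment, N m; "opening": opening from 0.0 (shut) to 1.0 (fully open); "finger_force": force on a finger pad.
Only numpy, scipy, OpenCV 4.12 (cv2) and the standard library are available. Lean on these libraries where they do the work, as an engineer would, in place of code of your own. Each camera call takes 0.05 s, during which the arm holds its last target. There are 200 camera calls.

## Task

The gas spring of the parts washer's lid is to be trimmed: first, with the lid shut, press the black mushroom plunger of the vent valve beside the washer right down to its stop, let it come up, then lift the lid by its bar handle until it is clearly past its balance point (some five degrees beyond the stud), keeping hold so that it never flies up near its stop. Then bring it back down and finish while holding it still with the fingers, about six degrees below the balance point, where it would fall shut if you let go; do not let go of it at the end. Move the lid gently, and do not disturb the other things on the bench.

Things in the scene. Friction and masses are not known exactly. Their poses are not given: they have to be found in the camera images.
- washer: Grey sheet-metal parts washer, an open tank 220 mm deep (its x) by 280 mm wide (its y), with a lid; origin at the centre of its underside on the bench; its own x axis points from the front (handle side) to the hinge at the back, its y to its left, z up. Fixed to the bench.
- lid (a joint): Opening angle of the washer's lid in rad: 0 shut and level, growing as its front edge rises, stop at 1.5. The lid is a panel 8 mm thick, 276 mm wide, hinged along the washer's y at its back edge, with a gas spring: it balances at 0.90 rad (52 degrees, the stud). Below that it falls shut by itself, above it springs up to its stop by itself. It takes about 2 N at the handle to lift from shut, less towards the balance, and 1 to 2 N to hold it back well above.
- lid_handle (a point): Middle of the lid's handle, a round steel bar 12 mm thick and 140 mm long parallel to the hinge, carried at its two ends by arms 43 mm in front of the lid's front edge, in the lid's plane. 110 mm above the bench when shut. It is free underneath, and there is 36 mm between the bar and the lid's and tank's front. It moves on a circle of 255 mm radius about lid_hinge. Its axes are the lid's: y along the bar.
- lid_hinge (a point): Middle of the lid's hinge line, which is level and runs along the washer's y; 110 mm above the bench, at the back of the washer. On the washer's left (+y), 151 mm from its middle line, stands an arc-shaped steel quadrant of 90 mm radius about the hinge, up to 205 mm above the bench (keep clear of it). A brass stud across it marks the balance angle: the lid's plane is level with the stud when it balances.
- vent_plunger (a joint): Travel of the vent valve's spring plunger in m: 0 up, 0.012 pressed down to its stop. It needs 3 N to start and 8 N at the stop, and comes back up when let go.
- plunger_top (a point): Centre of the flat top of the vent plunger's black mushroom head, 42 mm across, 118 mm above the bench when up; it is pressed straight down. The vent valve is an aluminium post 48 mm across, fixed beside the washer, on either its left or its right side. An air filter stands on a like post on the other side: it has a grey domed bowl in place of the plunger, and nothing to press.
- jar: Bystander, to be left alone: small closed jar with a steel lid, 56 mm across, 75 mm tall; origin at its underside.
- socket: Bystander, to be left alone: steel socket, 26 mm across, 40 mm tall; origin at its underside.
- wrench: Bystander, to be left alone: open wrench 170 mm long, lying flat; origin at its underside.
- oil_can: Bystander, to be left alone: dark steel oil can with a slanting spout, 72 mm across, 160 mm tall; origin at its underside.
- spray_can: Bystander, to be left alone: plain spray can, 60 mm across, 170 mm tall; origin at its underside.
- tape: Bystander, to be left alone: black roll of tape lying flat, 90 mm across, 25 mm tall; origin at its underside.
- screwdriver: Bystander, to be left alone: screwdriver 180 mm long, lying flat; origin at its underside.

How it is judged:
On the way, in this order (a step that is already met when the one before it is completed fails the run):
1. the vent plunger is pressed down to its stop while the lid is shut (value of joint vent_plunger above 0.0105 m and value of joint lid below 0.08 rad), for 0.2 s.
2. the lid is raised past its balance point, the fingers on it (value of joint lid above 0.94 rad and contact force between the fingers and lid above 0.3 N), for 0.1 s.
At the end, for the whole second after the job is handed in: The lid stands still (under 0.06 rad/s) between 0.69 and 0.885 rad, that is 1 to 12 degrees below its balance at 0.90 rad, with the fingers on it (over 0.3 N), and the vent plunger is up again (within 3 mm) (value of joint lid between 0.69 and 0.885 rad and velocity of joint lid between -0.06 and 0.06 rad/s and contact force between the fingers and lid above 0.3 N and value of joint vent_plunger below 0.003 m); the arm keeps its last pose, push and grip.
It fails at once if the lid flies up to near its stop (over 1.4 rad) (value of joint lid above 1.4 rad).
It fails at once if the lid is thrown or slammed (faster than 2.5 rad/s) (velocity of joint lid above 2.5 rad/s or velocity of joint lid below -2.5 rad/s).
It fails at once if a bystander is moved by more than 25 mm or knocked over (distance of any of jar, socket, wrench, oil_can, spray_can, tape, screwdriver from where it was at the start of the episode above 0.025 m or angle between any of jar, socket, oil_can, spray_can's own z axis and vertical above 0.5 rad).
It also fails if it takes over 54 s, if anything falls off the work surface, if the arm or the gripper's body presses on something with over 40 N, if the wrist force passes 120 N, or if a joint passes its speed limit or range.

## Working session

There is one attempt and no reset: what is moved stays moved. The work goes in short steps, Python scripts to look and compute and a tool call to move; the robot and the scene stay as the last step left them, time stands still between calls to the robot, and variables do not carry over. Pictures are saved under pics/ and viewed, at most 10 in all, crops included, and the job is handed in when it is done.

Besides the shell and the picture viewer there is one more tool, called as a command line: name --pt "numbers of a row" for each row, then --argument value for the rest. step_arm: Moves the arm, as the interface text tells. Its arguments: {"type":"object","properties":{"steps":{"type":"array","items":{"type":"array","items":{"type":"number"}}},"force":{"type":"number"}},"required":["steps"]}

```bash
mkdir -p pics; python3 - <<'E'
from plant import r
import cv2,pickle
d={}
for n in("scene","top"):
    s=r.snapshot(n);d[n]=s;cv2.imwrite(f"pics/{n}.png",s["pixels"][:,:,::-1])
pickle.dump(d,open("s0.pkl","wb"))
s=r.get_state();print(s["clock"],s["tool_pos"],s["eef_rot"],s["contact_force"],r.tip_reach)
for n in d:print(d[n]["fx"],d[n]["cx"],d[n]["cy"],d[n]["cam_to_world"].round(3))
E
```

```text
0.1 [0.20462876 0.58998633 0.25499459] [ 1.66086865e-01  9.86110779e-01 -8.23702245e-04 -7.45913927e-05] [-0.49638146  0.19764868 -0.10909012] 0.017
386.32437255888874 258.06680980885466 185.66047426646307 [[ 0.736  0.41  -0.538  1.351]
 [ 0.677 -0.468  0.569 -0.873]
 [-0.019 -0.783 -0.622  1.022]
 [ 0.     0.     0.     1.   ]]
421.5025271592044 255.06674665071944 197.2428017471688 [[ 0.009 -0.996  0.083  0.438]
 [-1.    -0.01  -0.005 -0.012]
 [ 0.006 -0.083 -0.996  1.458]
 [ 0.     0.     0.     1.   ]]
```

View pics/scene.png

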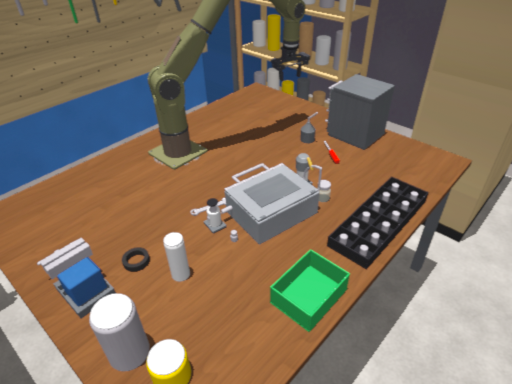

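View pics/top.png

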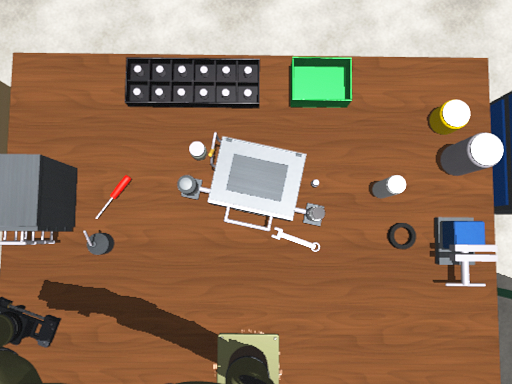

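The top view shows the washer in the middle with its handle toward the robot at about (248,218). There are posts at (188,185) and (315,213), and the quadrant is at (213,150). I need enlarged crops to tell the vent valve from the air filter.

```bash
python3 - <<'E'
import cv2,pickle,numpy as np
d=pickle.load(open("s0.pkl","rb"))
t=d["top"]["pixels"][125:255,170:340,::-1];s=d["scene"]["pixels"][140:250,185:345,::-1]
cv2.imwrite("pics/c1.png",cv2.resize(t,None,fx=4.5,fy=4.5,interpolation=cv2.INTER_CUBIC))
cv2.imwrite("pics/c2.png",cv2.resize(s,None,fx=5,fy=5,interpolation=cv2.INTER_CUBIC))
E
```

```text
(no output)
```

View pics/c1.png

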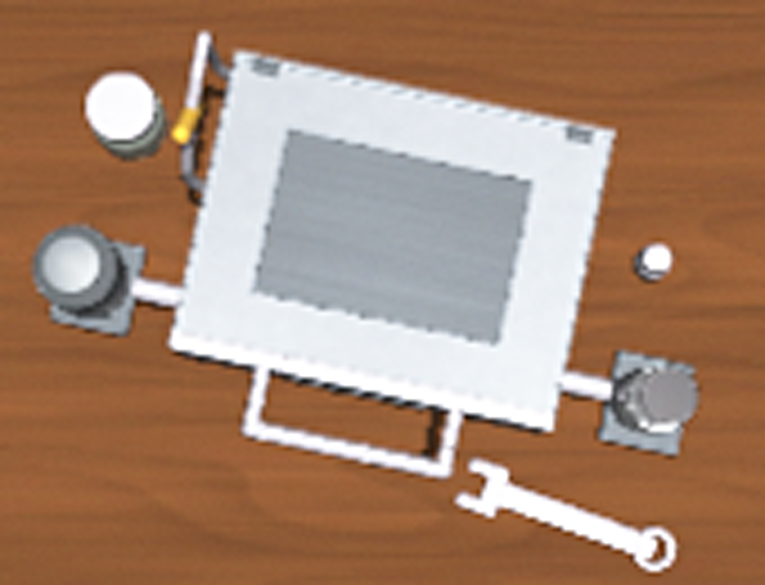

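View pics/c2.png

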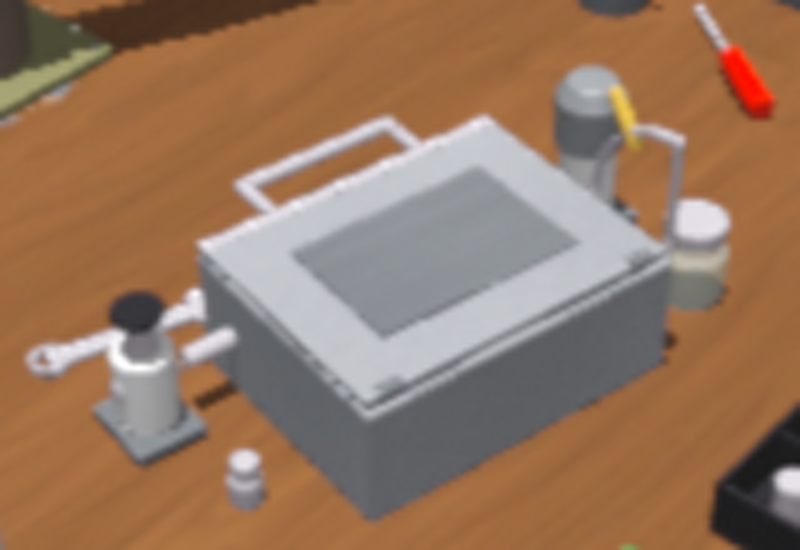

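The vent valve is on the robot's right, with its black head at c1 (657,397). In c2 it is at (137,313). The filter dome is on the left. The bar's ends are at c1 (247,432) and (447,470), and the hinge edge's corners are at (237,55) and (613,132).

```bash
cat > h.py <<'E'
import numpy as np
def ray(s,uv,z):
    T=s["cam_to_world"];d=T[:3,:3]@[(uv[0]-s["cx"])/s["fx"],(uv[1]-s["cy"])/s["fy"],1];o=T[:3,3]
    return o+d*(z-o[2])/d[2]
def proj(s,p):
    T=s["cam_to_world"];c=T[:3,:3].T@(np.array(p)-T[:3,3]);return np.array([s["cx"]+s["fx"]*c[0]/c[2],s["cy"]+s["fy"]*c[1]/c[2]])
E
python3 - <<'E'
import pickle,numpy as np
from h import *
d=pickle.load(open("s0.pkl","rb"))
f=lambda u,v,z:ray(d["top"],((u+.5)/4.5-.5+170,(v+.5)/4.5-.5+125),z).round(4)
g=lambda u,v,z:ray(d["scene"],((u+.5)/5-.5+185,(v+.5)/5-.5+140),z).round(4)
print("pl",f(657,397,.118),g(137,313,.118))
print("bar",f(247,432,.11),f(447,470,.11),g(240,185,.11),g(390,122,.11))
print("corners",[f(*p,.114) for p in((237,55),(613,132),(173,347),(550,430))])
print("scene corners",[g(*p,.114) for p in((668,255),(370,402),(485,118),(200,245))])
print("wrench",f(482,487,.005),f(655,548,.005),"socket",f(655,258,.04))
E
```

```text
pl [ 0.5026 -0.2117  0.118 ] [ 0.5096 -0.2258  0.118 ]
bar [0.4753 0.0783 0.11  ] [ 0.4498 -0.0638  0.11  ] [ 0.4487 -0.0634  0.11  ] [0.4802 0.0773 0.11  ]
corners [array([0.7459, 0.0894, 0.114 ]), array([ 0.6927, -0.1812,  0.114 ]), array([0.5349, 0.1314, 0.114 ]), array([ 0.4787, -0.1364,  0.114 ])]
scene corners [array([0.7532, 0.0819, 0.114 ]), array([ 0.6941, -0.1801,  0.114 ]), array([0.5385, 0.1281, 0.114 ]), array([ 0.4834, -0.1391,  0.114 ])]
wrench [ 0.438  -0.0947  0.005 ] [ 0.3929 -0.2267  0.005 ] socket [ 0.611  -0.2221  0.04  ]
```

```bash
cat >> h.py <<'E'
from scipy.spatial.transform import Rotation as R
def rows(way,yaw=0,n=8,g=1):
    """rows taking the tool from its present pose via world points, turning by yaw (deg) about tool z"""
    from plant import r
    s=r.get_state();p=np.array(s["tool_pos"]);q=R.from_quat(s["eef_rot"])
    for w in way:
        for k in range(n//len(way)):
            pass
    pts=np.vstack([p]+[np.array(w) for w in way]);L=np.r_[0,np.cumsum(np.linalg.norm(np.diff(pts,axis=0),axis=1))]
    prev=p
    for k in range(1,n+1):
        x=np.array([np.interp(L[-1]*k/n,L,pts[:,i]) for i in range(3)])
        print([*(100*q.inv().apply(x-prev)).round(2),0,0,round(yaw/n,1),g],end=",\n")
        q=q*R.from_rotvec([0,0,np.radians(yaw/n)]);prev=x
E
sed -i '/for w in way:/,/pass/d' h.py
python3 - <<'E'
import pickle,numpy as np
from h import *
d=pickle.load(open("s0.pkl","rb"))
f=lambda u,v,z:ray(d["top"],((u+.5)/4.5-.5+170,(v+.5)/4.5-.5+125),z).round(4)
g=lambda u,v,z:ray(d["scene"],((u+.5)/5-.5+185,(v+.5)/5-.5+140),z).round(4)
print("plate",f(649,402,.006),g(148,425,.006),"spray",ray(d["top"],(397,184),.17),"oil",ray(d["top"],(99,243),.1))
q=R.from_quat([0.16608,0.98611,-.0008,0]);a=np.degrees(np.arctan2(q.as_matrix()[1,0],q.as_matrix()[0,0]));print(a)
yaw=a-(90-11.2)
rows([(.36,.45,.26),(.46,.1,.26),(.46,-.215,.25)],yaw,24)
E
```

```text
plate [ 0.5041 -0.2223  0.006 ] [ 0.5076 -0.2268  0.006 ] spray [ 0.59136511 -0.45501687  0.17      ] oil [0.40027692 0.47872876 0.1       ]
160.88000936561605
[np.float64(-3.41), np.float64(-1.44), np.float64(-0.09), 0, 0, np.float64(3.4), 1],
[np.float64(-3.49), np.float64(-1.23), np.float64(-0.09), 0, 0, np.float64(3.4), 1],
[np.float64(-3.56), np.float64(-1.02), np.float64(-0.09), 0, 0, np.float64(3.4), 1],
[np.float64(-3.61), np.float64(-0.81), np.float64(-0.09), 0, 0, np.float64(3.4), 1],
[np.float64(-3.65), np.float64(-0.59), np.float64(-0.09), 0, 0, np.float64(3.4), 1],
[np.float64(-3.42), np.float64(-1.03), np.float64(-0.05), 0, 0, np.float64(3.4), 1],
[np.float64(-3.05), np.float64(-2.09), np.float64(0.01), 0, 0, np.float64(3.4), 1],
[np.float64(-3.17), np.float64(-1.91), np.float64(0.01), 0, 0, np.float64(3.4), 1],
[np.float64(-3.28), np.float64(-1.71), np.float64(0.01), 0, 0, np.float64(3.4), 1],
[np.float64(-3.38), np.float64(-1.51), np.float64(0.01), 0, 0, np.float64(3.4), 1],
[np.float64(-3.46), np.float64(-1.31), np.float64(0.01), 0, 0, np.float64(3.4), 1],
[np.float6
[... 373 characters left out ...]
4(0.07), 0, 0, np.float64(3.4), 1],
[np.float64(-3.55), np.float64(-1.03), np.float64(0.12), 0, 0, np.float64(3.4), 1],
[np.float64(-3.61), np.float64(-0.82), np.float64(0.12), 0, 0, np.float64(3.4), 1],
[np.float64(-3.65), np.float64(-0.6), np.float64(0.12), 0, 0, np.float64(3.4), 1],
[np.float64(-3.68), np.float64(-0.38), np.float64(0.12), 0, 0, np.float64(3.4), 1],
[np.float64(-3.7), np.float64(-0.16), np.float64(0.12), 0, 0, np.float64(3.4), 1],
[np.float64(-3.7), np.float64(0.06), np.float64(0.12), 0, 0, np.float64(3.4), 1],
[np.float64(-3.69), np.float64(0.28), np.float64(0.12), 0, 0, np.float64(3.4), 1],
[np.float64(-3.67), np.float64(0.5), np.float64(0.12), 0, 0, np.float64(3.4), 1],
```

step_arm --pt "-3.4 -1.4 -0.1 0 0 3.4 1" --pt "-3.5 -1.2 -0.1 0 0 3.4 1" --pt "-3.6 -1.0 -0.1 0 0 3.4 1" --pt "-3.6 -0.8 -0.1 0 0 3.4 1" --pt "-3.6 -0.6 -0.1 0 0 3.4 1" --pt "-3.4 -1.0 0 0 0 3.4 1" --pt "-3.1 -2.1 0 0 0 3.4 1" --pt "-3.2 -1.9 0 0 0 3.4 1" --force 10

```text
clock: 1.1
tool_pos: [0.3854, 0.3667, 0.2604]
eef_rot: [0.394, 0.919, -0.0, -0.0]
contact_force: [0.0, 0.2, -0.3]
opening: 0.117
finger_force: 0.0
```

step_arm --pt "-3.3 -1.7 0 0 0 3.4 1" --pt "-3.4 -1.5 0 0 0 3.4 1" --pt "-3.5 -1.3 0 0 0 3.4 1" --pt "-3.5 -1.1 0 0 0 3.4 1" --pt "-3.6 -0.9 0 0 0 3.4 1" --pt "-3.6 -0.7 0 0 0 3.4 1" --pt "-3.7 -0.5 0 0 0 3.4 1" --pt "-3.6 -0.7 0 0 0 3.4 1"

```text
clock: 2.1
tool_pos: [0.463, 0.0814, 0.2605]
eef_rot: [0.599, 0.801, 0.0, -0.0]
contact_force: [-0.3, -0.2, -0.4]
opening: 0.006
finger_force: 0.0
```

step_arm --pt "-3.5 -1.0 0.1 0 0 3.4 1" --pt "-3.6 -0.8 0.1 0 0 3.4 1" --pt "-3.6 -0.6 0.1 0 0 3.4 1" --pt "-3.7 -0.4 0.1 0 0 3.4 1" --pt "-3.7 -0.2 0.1 0 0 3.4 1" --pt "-3.7 0.1 0.1 0 0 3.4 1" --pt "-3.7 0.3 0.1 0 0 3.4 1" --pt "-3.7 0.5 0.1 0 0 3.4 1"

```text
clock: 3.1
tool_pos: [0.4647, -0.2139, 0.2524]
eef_rot: [0.771, 0.637, -0.0, -0.0]
contact_force: [-0.6, 0.2, 0.2]
opening: 0.005
finger_force: 0.0
```

```bash
python3 - <<'E'
from plant import r
from h import *
import cv2,pickle
s=r.get_state();print(s["clock"],s["tool_pos"],s["q"],s["contact_force"]);M=R.from_quat(s["eef_rot"]).as_matrix();print(M.round(3),np.degrees(np.arctan2(M[1,0],M[0,0])))
w=r.snapshot("wrist");pickle.dump(w,open("w.pkl","wb"));cv2.imwrite("pics/w1.png",w["pixels"][:,:,::-1]);print(w["fx"],w["cx"],w["cy"],w["cam_to_world"].round(3))
rows([(.506,-.222,.18)],0,8)
E
```

```text
3.1 [ 0.46468028 -0.2139086   0.25244293] [ 0.2709225   0.54811862  0.1111401   1.91696767 -0.09228417  0.68189441
  0.24877036] [-0.61572904  0.21931741  0.22074809]
[[ 0.188  0.982 -0.   ]
 [ 0.982 -0.188  0.   ]
 [ 0.    -0.    -1.   ]] 79.17811494422799
297.3186396354542 250.72754910904874 189.41593059537468 [[ 0.982 -0.179 -0.05   0.477]
 [-0.186 -0.945 -0.269 -0.144]
 [ 0.001  0.273 -0.962  0.381]
 [ 0.     0.     0.     1.   ]]
[np.float64(0.09), np.float64(0.52), np.float64(0.91), 0, 0, 0.0, 1],
[np.float64(0.09), np.float64(0.52), np.float64(0.91), 0, 0, 0.0, 1],
[np.float64(0.09), np.float64(0.52), np.float64(0.91), 0, 0, 0.0, 1],
[np.float64(0.09), np.float64(0.52), np.float64(0.91), 0, 0, 0.0, 1],
[np.float64(0.09), np.float64(0.52), np.float64(0.91), 0, 0, 0.0, 1],
[np.float64(0.09), np.float64(0.52), np.float64(0.91), 0, 0, 0.0, 1],
[np.float64(0.09), np.float64(0.52), np.float64(0.91), 0, 0, 0.0, 1],
[np.float64(0.09), np.float64(0.52), np.float64(0.91), 0, 0, 0.0, 1],
```

View pics/w1.png

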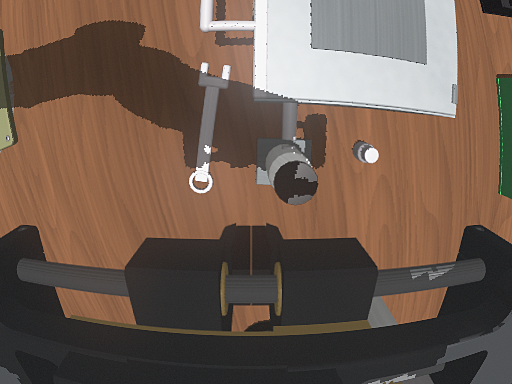

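The wrist view shows the black head centred near (295,183), the washer's handle corner near (207,25) and the fingertips at (251,228).

```bash
cat >> h.py <<'E'
def fish(w,uv,z):
    a=np.array([uv[0]-w["cx"],uv[1]-w["cy"]]);rr=np.hypot(*a);t=rr/w["fx"];T=w["cam_to_world"]
    d=T[:3,:3]@np.r_[a/rr*np.sin(t),np.cos(t)];o=T[:3,3];return (o+d*(z-o[2])/d[2]).round(4)
E
python3 - <<'E'
import pickle
from h import *
w=pickle.load(open("w.pkl","rb"));print(fish(w,(295,183),.118),"handle",fish(w,(207,25),.11))
rows([(.506,-.221,.145)],0,8)
E
```

```text
[ 0.5044 -0.2188  0.118 ] handle [ 0.4527 -0.0598  0.11  ]
[np.float64(0.1), np.float64(0.51), np.float64(1.35), 0, 0, 0.0, 1],
[np.float64(0.1), np.float64(0.51), np.float64(1.35), 0, 0, 0.0, 1],
[np.float64(0.1), np.float64(0.51), np.float64(1.35), 0, 0, 0.0, 1],
[np.float64(0.1), np.float64(0.51), np.float64(1.35), 0, 0, 0.0, 1],
[np.float64(0.1), np.float64(0.51), np.float64(1.35), 0, 0, 0.0, 1],
[np.float64(0.1), np.float64(0.51), np.float64(1.35), 0, 0, 0.0, 1],
[np.float64(0.1), np.float64(0.51), np.float64(1.35), 0, 0, 0.0, 1],
[np.float64(0.1), np.float64(0.51), np.float64(1.35), 0, 0, 0.0, 1],
```

step_arm --pt "0.1 0.5 1.35 0 0 0 1" --pt "0.1 0.5 1.35 0 0 0 1" --pt "0.1 0.5 1.35 0 0 0 1" --pt "0.1 0.5 1.35 0 0 0 1" --pt "0.1 0.5 1.35 0 0 0 1" --pt "0.1 0.5 1.35 0 0 0 1" --pt "0.1 0.5 1.35 0 0 0 1" --pt "0.1 0.5 1.3 0 0 0 1"

```text
clock: 4.15
tool_pos: [0.506, -0.2125, 0.1443]
eef_rot: [0.77, 0.638, -0.0, -0.0]
contact_force: [0.2, -0.2, 0.2]
opening: 0.006
finger_force: 0.0
```

step_arm --pt "0 0 0.6 0 0 0 1" --pt "0 0 0.5 0 0 0 1" --pt "0 0 0.4 0 0 0 1" --pt "0 0 0.3 0 0 0 1" --pt "0 0 0.3 0 0 0 1" --pt "0 0 0.1 0 0 0 1" --pt "0 0 0 0 0 0 1" --pt "0 0 0 0 0 0 1"

```text
clock: 5.15
tool_pos: [0.5055, -0.2125, 0.1239]
eef_rot: [0.77, 0.638, 0.0, 0.0]
contact_force: [-1.2, 0.8, 6.8]
opening: 0.002
finger_force: 3.6
```

step_arm --pt "0 0 0.2 0 0 0 1" --pt "0 0 0.2 0 0 0 1" --pt "0 0 0.2 0 0 0 1" --pt "0 0 0 0 0 0 1" --pt "0 0 0 0 0 0 1" --pt "0 0 0 0 0 0 1"

```text
clock: 5.9
tool_pos: [0.5056, -0.2124, 0.1229]
eef_rot: [0.77, 0.638, 0.001, 0.001]
contact_force: [-10.9, 6.1, 52.6]
opening: 0.005
finger_force: 26.4
```

step_arm --pt "0 0 -0.6 0 0 0 1" --pt "0 0 -1.0 0 0 0 1" --pt "0 0 -2 0 0 0 1" --pt "0 0 -3 0 0 0 1" --pt "0 0 -2 0 0 0 0.5" --pt "0 0 -1 0 0 0 0.27" --pt "0 0 0 0 0 0 0.27" --pt "0 0 0 0 0 0 0.27"

```text
clock: 6.9
tool_pos: [0.5052, -0.2123, 0.2124]
eef_rot: [0.77, 0.638, -0.0, -0.001]
contact_force: [-0.4, 0.6, 0.2]
opening: 0.361
finger_force: 0.0
```

```bash
python3 - <<'E'
from plant import r
from h import *
s=r.get_state();print(s["tool_pos"],s["opening"],s["contact_force"])
rows([(.464,.0075,.2)],0,8,.27)
E
```

```text
[ 0.50520157 -0.21226943  0.21237227] 0.3612051092931408 [-0.43427072  0.57231055  0.18796495]
[np.float64(2.6), np.float64(-1.02), np.float64(0.16), 0, 0, 0.0, 0.27],
[np.float64(2.6), np.float64(-1.02), np.float64(0.16), 0, 0, 0.0, 0.27],
[np.float64(2.6), np.float64(-1.02), np.float64(0.16), 0, 0, 0.0, 0.27],
[np.float64(2.6), np.float64(-1.02), np.float64(0.16), 0, 0, 0.0, 0.27],
[np.float64(2.6), np.float64(-1.02), np.float64(0.16), 0, 0, 0.0, 0.27],
[np.float64(2.6), np.float64(-1.02), np.float64(0.16), 0, 0, 0.0, 0.27],
[np.float64(2.6), np.float64(-1.02), np.float64(0.16), 0, 0, 0.0, 0.27],
[np.float64(2.6), np.float64(-1.02), np.float64(0.16), 0, 0, 0.0, 0.27],
```

step_arm --pt "2.6 -1.0 0.1 0 0 0 0.27" --pt "2.6 -1.0 0.1 0 0 0 0.27" --pt "2.6 -1.0 0.2 0 0 0 0.27" --pt "2.6 -1.0 0.2 0 0 0 0.27" --pt "2.6 -1.0 0.2 0 0 0 0.27" --pt "2.6 -1.1 0.2 0 0 0 0.27" --pt "2.6 -1.1 0.2 0 0 0 0.27" --pt "2.6 -1.0 0.1 0 0 0 0.27"

```text
clock: 7.9
tool_pos: [0.463, 0.008, 0.1993]
eef_rot: [0.77, 0.638, -0.001, -0.001]
contact_force: [0.3, 0.6, 0.6]
opening: 0.363
finger_force: 0.0
```

step_arm --pt "0 0 1 0 0 0 0.27" --pt "0 0 1 0 0 0 0.27" --pt "0 0 0 0 0 0 0.27" --pt "0 0 0 0 0 0 0.27"

```text
clock: 8.4
tool_pos: [0.4639, 0.0061, 0.18]
eef_rot: [0.771, 0.637, -0.0, 0.0]
contact_force: [0.4, -1.3, 0.5]
opening: 0.365
finger_force: 0.0
```

```bash
python3 - <<'E'
from plant import r
from h import *
import cv2,pickle
s=r.get_state();print(s["tool_pos"],s["contact_force"])
w=r.snapshot("wrist");pickle.dump(w,open("w2.pkl","wb"));cv2.imwrite("pics/w2.png",cv2.resize(w["pixels"][120:320,120:390,::-1],None,fx=2.9,fy=2.9,interpolation=cv2.INTER_CUBIC))
E
```

```text
[0.46386766 0.00610619 0.18004166] [ 0.38351902 -1.27117815  0.52467669]
```

View pics/w2.png

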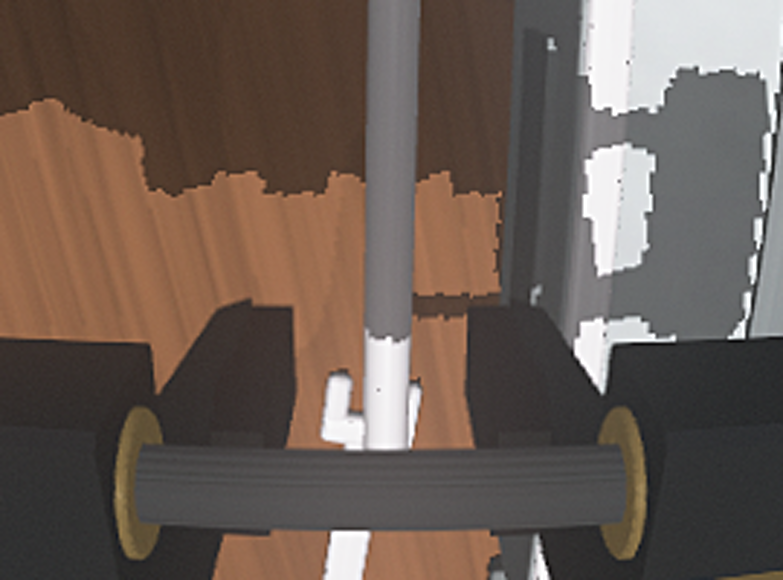

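The bar at x≈389 lies between the fingers, whose inner faces are at 293 and 470. It is parallel to the pads and about 2 mm toward the washer. Next I descend and grip gently.

step_arm --pt "0 0.2 1 0 0 0 0.27" --pt "0 0 1.2 0 0 0 0.27" --pt "0 0 1.2 0 0 0 0.27" --pt "0 0 1.2 0 0 0 0.27" --pt "0 0 1.1 0 0 0 0.27" --pt "0 0 1 0 0 0 0.27" --pt "0 0 0.5 0 0 0 0.27" --pt "0 0 0 0 0 0 0.27"

```text
clock: 9.45
tool_pos: [0.4656, 0.0068, 0.1079]
eef_rot: [0.77, 0.638, -0.0, -0.0]
contact_force: [0.0, -0.6, -0.6]
opening: 0.359
finger_force: 0.0
```

step_arm --pt "0 0 0 0 0 0 0.5" --pt "0 0 0 0 0 0 0.8" --pt "0 0 0 0 0 0 1" --pt "0 0 0 0 0 0 1" --pt "0 0 0 0 0 0 1" --pt "0 0 0 0 0 0 1" --force 12

```text
clock: 10.2
tool_pos: [0.4663, 0.0067, 0.1084]
eef_rot: [0.77, 0.638, 0.0, 0.0]
contact_force: [1.6, 0.5, 3.1]
opening: 0.122
finger_force: 11.6
```

```bash
cat >> h.py <<'E'
def arc(a,b,n):
    y=lambda t:25.5*(1-np.cos(t));z=lambda t:-25.5*np.sin(t)
    t=np.linspace(a,b,n+1);Y=(y(t)-y(a)).round(1);Z=(z(t)-z(a)).round(1)
    print([[0,round(u,1),round(v,1),0,0,0,1] for u,v in zip(np.diff(Y).tolist(),np.diff(Z).tolist())])
E
python3 - <<'E'
from h import *
arc(0,.4,8);arc(.4,.8,8);arc(.8,.99,5)
E
```

```text
[[0, 0.0, -1.3, 0, 0, 0, 1], [0, 0.1, -1.2, 0, 0, 0, 1], [0, 0.2, -1.3, 0, 0, 0, 1], [0, 0.2, -1.3, 0, 0, 0, 1], [0, 0.3, -1.2, 0, 0, 0, 1], [0, 0.3, -1.2, 0, 0, 0, 1], [0, 0.4, -1.2, 0, 0, 0, 1], [0, 0.5, -1.2, 0, 0, 0, 1]]
[[0, 0.5, -1.2, 0, 0, 0, 1], [0, 0.6, -1.1, 0, 0, 0, 1], [0, 0.6, -1.1, 0, 0, 0, 1], [0, 0.7, -1.1, 0, 0, 0, 1], [0, 0.8, -1.0, 0, 0, 0, 1], [0, 0.8, -1.0, 0, 0, 0, 1], [0, 0.8, -1.0, 0, 0, 0, 1], [0, 0.9, -0.9, 0, 0, 0, 1]]
[[0, 0.7, -0.7, 0, 0, 0, 1], [0, 0.7, -0.6, 0, 0, 0, 1], [0, 0.8, -0.6, 0, 0, 0, 1], [0, 0.8, -0.6, 0, 0, 0, 1], [0, 0.8, -0.5, 0, 0, 0, 1]]
```

step_arm --pt "0 0.0 -1.3 0 0 0 1" --pt "0 0.1 -1.2 0 0 0 1" --pt "0 0.2 -1.3 0 0 0 1" --pt "0 0.2 -1.3 0 0 0 1" --pt "0 0.3 -1.2 0 0 0 1" --pt "0 0.3 -1.2 0 0 0 1" --pt "0 0.4 -1.2 0 0 0 1" --pt "0 0.5 -1.2 0 0 0 1"

```text
clock: 11.2
tool_pos: [0.4871, 0.0024, 0.2086]
eef_rot: [0.77, 0.638, 0.001, 0.002]
contact_force: [6.5, -1.8, -5.1]
opening: 0.121
finger_force: 12.3
```

step_arm --pt "0 0 0 0 0 0 1" --pt "0 0 0 0 0 0 1"

```text
clock: 11.45
tool_pos: [0.4868, 0.0025, 0.2079]
eef_rot: [0.77, 0.638, 0.001, 0.001]
contact_force: [6.1, -1.8, -4.4]
opening: 0.122
finger_force: 12.2
```

```bash
python3 - <<'E'
from plant import r
from h import *
import cv2
s=r.get_state();print(s["tool_pos"],s["contact_force"],s["finger_force"],s["opening"])
a=r.snapshot("scene")["pixels"][60:260,170:390,::-1]
cv2.imwrite("pics/s2.png",cv2.resize(a,None,fx=3,fy=3,interpolation=cv2.INTER_CUBIC))
E
```

```text
[0.48684387 0.00248928 0.20788361] [ 6.11088096 -1.8147715  -4.42468255] 12.222398668527603 0.1216507295130835
```

View pics/s2.png

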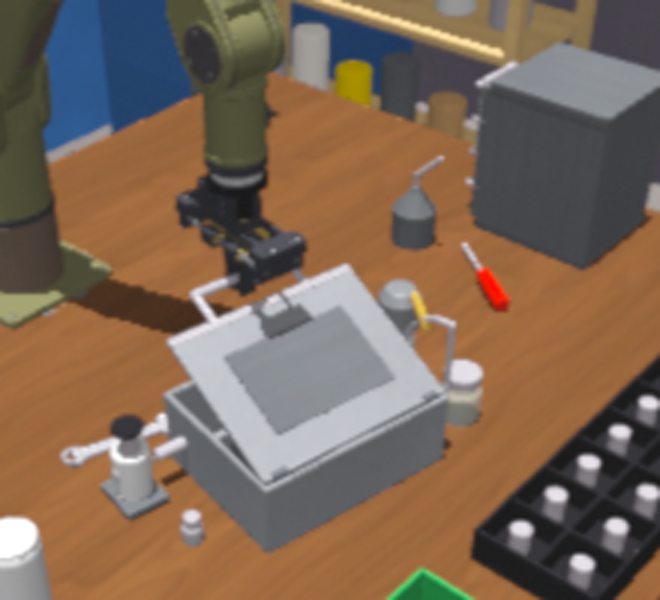

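The lid is up about 0.4 rad and held by its bar, and everything nearby is undisturbed: plunger up at (127,427), jar, wrench and socket in place. I continue along the arc.

step_arm --pt "0 0.6 -1.2 0 0 0 1" --pt "0 0.7 -1.1 0 0 0 1" --pt "0 0.6 -1.1 0 0 0 1" --pt "0 0.7 -1.1 0 0 0 1" --pt "0 0.8 -1.0 0 0 0 1" --pt "0 0.8 -1.0 0 0 0 1" --pt "0 0.8 -1.0 0 0 0 1" --pt "0 0.9 -0.9 0 0 0 1"

```text
clock: 12.5
tool_pos: [0.5457, -0.0097, 0.291]
eef_rot: [0.77, 0.638, 0.001, 0.003]
contact_force: [13.5, -4.2, -17.4]
opening: 0.108
finger_force: 13.2
```

step_arm --pt "0 0 0 0 0 0 1" --pt "0 0 0 0 0 0 1"

```text
clock: 12.75
tool_pos: [0.5453, -0.0096, 0.2905]
eef_rot: [0.77, 0.638, 0.001, 0.002]
contact_force: [12.3, -3.2, -13.9]
opening: 0.112
finger_force: 13.0
```

```bash
python3 - <<'E'
from plant import r
from h import *
s=r.get_state();p=s["tool_pos"];d=(np.array(p)-[.4663,.0067,.108]);u=d@[.981,-.192,0]
print(p,s["contact_force"],s["opening"],u,d[2],np.arctan2(d[2],.255-u),np.hypot(d[2],.255-u))
E
```

```text
[ 0.54534956 -0.00959949  0.29053683] [ 12.26113813  -3.24405029 -13.94264087] 0.11180368410180673 0.08067711892907986 0.18253683068136534 0.8084114070536808 0.2524047571264528
```

The force is a radial pull of about 19 N, so I ease inward along the lid's radius by about 3 mm and firm the grip.

step_arm --pt "0 0.1 0.1 0 0 0 1" --pt "0 0.1 0.1 0 0 0 1" --pt "0 0 0 0 0 0 1" --pt "0 0 0 0 0 0 1" --force 20

```text
clock: 13.25
tool_pos: [0.5441, -0.0093, 0.2891]
eef_rot: [0.77, 0.638, -0.001, -0.0]
contact_force: [-1.0, -5.0, -1.3]
opening: 0.112
finger_force: 19.8
```

```bash
python3 - <<'E'
from plant import r
from h import *
import cv2,pickle
s=r.get_state();print(s["tool_pos"],s["contact_force"],s["opening"])
d={n:r.snapshot(n) for n in("scene","wrist")};pickle.dump(d,open("s3.pkl","wb"))
a=d["scene"]["pixels"][100:260,170:340,::-1];b=d["wrist"]["pixels"][130:330,120:390,::-1]
a=cv2.resize(a,(400,376),interpolation=cv2.INTER_CUBIC);b=cv2.resize(b,(400,376))
cv2.imwrite("pics/s3.png",np.hstack([a,b]))
E
```

```text
[ 0.54413685 -0.00928349  0.28913358] [-1.04079606 -5.03610575 -1.33240906] 0.11177539416958159
```

View pics/s3.png

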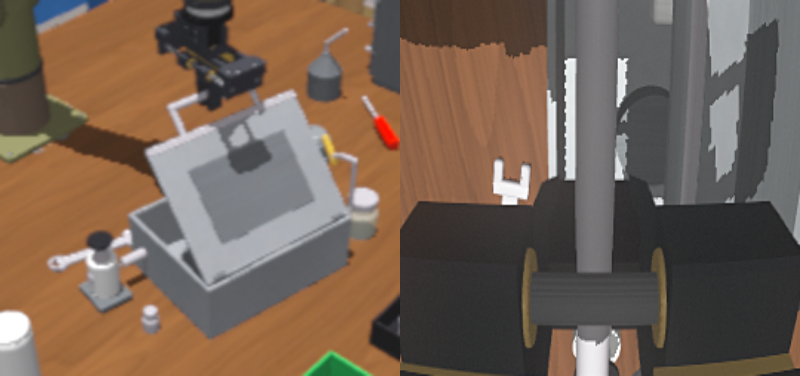

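```bash
python3 - <<'E'
import pickle
from h import *
d=pickle.load(open("s3.pkl","rb"));s=d["scene"];w=d["wrist"]
X=np.array([.981,-.194,0]);Y=np.array([.194,.981,0]);H=np.array([.7165,-.042,.11])
for n,uv,yy in(("bar",(172,105),-.07),("cornL",(147,152),-.138),("cornR",(293,93),.138)):
    u=((uv[0]+.5)/2.353-.5+170,(uv[1]+.5)/2.353-.5+100)
    T=s["cam_to_world"];v=T[:3,:3]@[(u[0]-s["cx"])/s["fx"],(u[1]-s["cy"])/s["fy"],1];o=T[:3,3]
    p=o+v*((H+yy*Y-o)@Y)/(v@Y)-H;print(n,p@X,p[2],"ang",np.arctan2(p[2],-p@X),"rad",np.hypot(p@X,p[2]))
# bar width in wrist image, by row
T=w["cam_to_world"];tcp=np.array([.5441,-.0093,.2891])
tx=np.array([.188,.982,0])
def pf(p):
    c=T[:3,:3].T@(p-T[:3,3]);t=np.arctan2(np.hypot(*c[:2]),c[2]);k=w["fx"]*t/np.hypot(*c[:2]);return (w["cx"]+k*c[0],w["cy"]+k*c[1])
for dz in(.02,.0,-.015):
    for ax in(0,.03,.06):
        p=tcp+tx*ax+[0,0,dz];e=np.array([.982,-.188,0])*.006
        a,b=pf(p-e),pf(p+e);print(dz,ax,"crop px",[round((np.mean([a[0],b[0]])-120)*400/270+400),round((np.mean([a[1],b[1]])-130)*376/200)],"width",round((b[0]-a[0])*400/270,1))
E
```

```text
bar -0.1776993583966311 0.1881850153834227 ang 0.8140487112668559 rad 0.2588255435412691
cornL -0.14558394622834733 0.15049537398987645 ang 0.8019848582788132 rad 0.20938849775422505
cornR -0.14398323432473775 0.14643718680437945 ang 0.7938476177135484 rad 0.20536557999283392
0.02 0 crop px [596, 281] width 41.2
0.02 0.03 crop px [597, 160] width 45.4
0.02 0.06 crop px [598, 15] width 48.5
0.0 0 crop px [596, 239] width 36.2
0.0 0.03 crop px [597, 130] width 39.0
0.0 0.06 crop px [597, 6] width 41.1
-0.015 0 crop px [596, 214] width 33.1
-0.015 0.03 crop px [596, 113] width 35.3
-0.015 0.06 crop px [597, 1] width 36.9
```

The lid is held at about 0.80 rad (bar and corner rays agree), with the bar centred in the pads. Next is the lift past balance, in slow steps.

step_arm --pt "0 0.7 -0.7 0 0 0 1" --pt "0 0.7 -0.6 0 0 0 1" --pt "0 0.8 -0.6 0 0 0 1" --pt "0 0.8 -0.5 0 0 0 1" --pt "0 0.8 -0.5 0 0 0 1" --pt "0 0 0 0 0 0 1" --pt "0 0 0 0 0 0 1" --pt "0 0 0 0 0 0 1"

```text
clock: 14.35
tool_pos: [0.582, -0.0171, 0.3183]
eef_rot: [0.771, 0.637, -0.001, 0.0]
contact_force: [-0.9, -5.6, 0.1]
opening: 0.105
finger_force: 19.8
```

```bash
python3 - <<'E'
from plant import r
from h import *
import cv2,pickle
s=r.get_state();p=s["tool_pos"];d=(np.array(p)-[.4663,.0067,.108]);u=d@[.981,-.192,0]
print(p,s["contact_force"],s["opening"],np.arctan2(d[2],.255-u),np.hypot(d[2],.255-u))
d=r.snapshot("scene");pickle.dump(d,open("s4.pkl","wb"))
cv2.imwrite("pics/s4.png",cv2.resize(d["pixels"][90:240,190:350,::-1],None,fx=4,fy=4,interpolation=cv2.INTER_CUBIC))
E
```

```text
[ 0.58201045 -0.01712611  0.31833013] [-0.94331615 -5.64244673  0.07825733] 0.10474389574627378 0.993756762411932 0.25096624024439523
```

View pics/s4.png

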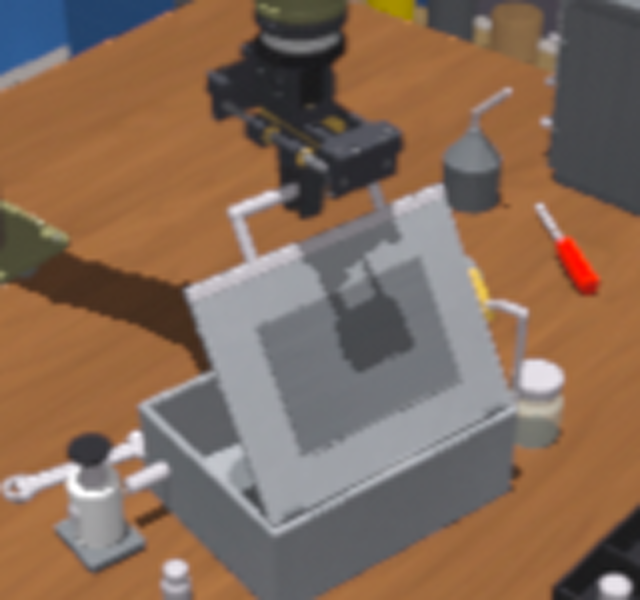

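The lid is still held past the stud. The bar corner is at (236,213) and the lid's front corners are at (190,292) and (438,190). I check the angle from these.

```bash
python3 - <<'E'
import pickle
from h import *
s=pickle.load(open("s4.pkl","rb"))
X=np.array([.981,-.194,0]);Y=np.array([.194,.981,0]);H=np.array([.7165,-.042,.11])
for n,uv,yy in(("bar",(236,212),-.07),("cornL",(190,292),-.138),("cornR",(438,190),.138)):
    u=((uv[0]+.5)/4-.5+190,(uv[1]+.5)/4-.5+90)
    T=s["cam_to_world"];v=T[:3,:3]@[(u[0]-s["cx"])/s["fx"],(u[1]-s["cy"])/s["fy"],1];o=T[:3,3]
    p=o+v*((H+yy*Y-o)@Y)/(v@Y)-H;print(n,"ang",np.arctan2(p[2],-p@X),"rad",np.hypot(p@X,p[2]))
arc(.99,.79,8)
E
```

```text
bar ang 0.9868474645664191 rad 0.2557480393237067
cornL ang 0.9994585006842648 rad 0.20881523552726358
cornR ang 0.9598585060813252 rad 0.2053248759843967
[[0, -0.5, 0.4, 0, 0, 0, 1], [0, -0.5, 0.3, 0, 0, 0, 1], [0, -0.6, 0.4, 0, 0, 0, 1], [0, -0.5, 0.4, 0, 0, 0, 1], [0, -0.4, 0.4, 0, 0, 0, 1], [0, -0.5, 0.4, 0, 0, 0, 1], [0, -0.5, 0.5, 0, 0, 0, 1], [0, -0.5, 0.4, 0, 0, 0, 1]]
```

step_arm --pt "0 -0.5 0.4 0 0 0 1" --pt "0 -0.5 0.3 0 0 0 1" --pt "0 -0.6 0.4 0 0 0 1" --pt "0 -0.5 0.4 0 0 0 1" --pt "0 -0.4 0.4 0 0 0 1" --pt "0 -0.5 0.4 0 0 0 1" --pt "0 -0.5 0.5 0 0 0 1" --pt "0 -0.4 0.4 0 0 0 1"

```text
clock: 15.4
tool_pos: [0.5433, -0.009, 0.2863]
eef_rot: [0.77, 0.638, -0.001, -0.0]
contact_force: [-1.1, -5.7, 1.2]
opening: 0.105
finger_force: 19.6
```

step_arm --pt "0 0 0 0 0 0 1" --pt "0 0 0 0 0 0 1" --pt "0 0 0 0 0 0 1" --pt "0 0 0 0 0 0 1" --pt "0 0 0 0 0 0 1" --pt "0 0 0 0 0 0 1"

```text
clock: 16.15
tool_pos: [0.5434, -0.009, 0.2864]
eef_rot: [0.77, 0.638, -0.001, -0.0]
contact_force: [-1.4, -5.1, 0.4]
opening: 0.1
finger_force: 19.6
```

```bash
python3 - <<'E'
from plant import r
from h import *
import cv2,pickle
s=r.get_state();p=s["tool_pos"];d=(np.array(p)-[.4663,.0067,.108]);u=d@[.981,-.192,0]
print(p,s["contact_force"],s["opening"],np.abs(s["qd"]).max(),np.arctan2(d[2],.255-u),np.hypot(d[2],.255-u))
d=r.snapshot("scene");pickle.dump(d,open("s5.pkl","wb"))
cv2.imwrite("pics/s5.png",cv2.resize(d["pixels"][90:240,190:350,::-1],None,fx=4,fy=4,interpolation=cv2.INTER_CUBIC))
E
```

```text
[ 0.54335132 -0.00898217  0.28639632] [-1.37977273 -5.14596528  0.42018681] 0.1004967203430451 0.0029841509004796154 0.791020007894284 0.250884038474092
```

View pics/s5.png

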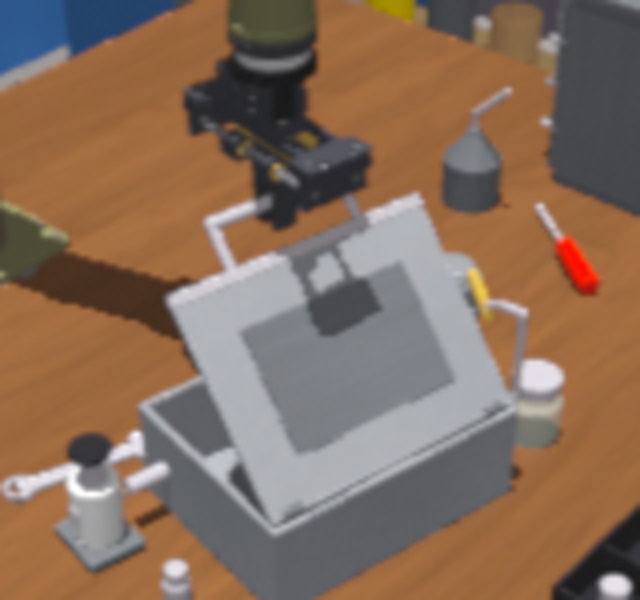

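The bar corner is now near (209,222), with the lid corners at (170,300) and (420,200). I check the angle, and also that it stays steady, since the finger opening crept slightly.

```bash
python3 - <<'E'
import pickle
from h import *
from plant import r
s=pickle.load(open("s5.pkl","rb"))
X=np.array([.981,-.194,0]);Y=np.array([.194,.981,0]);H=np.array([.7165,-.042,.11])
for n,uv,yy in(("bar",(209,221),-.07),("cornL",(170,299),-.138),("cornR",(420,200),.138)):
    u=((uv[0]+.5)/4-.5+190,(uv[1]+.5)/4-.5+90)
    T=s["cam_to_world"];v=T[:3,:3]@[(u[0]-s["cx"])/s["fx"],(u[1]-s["cy"])/s["fy"],1];o=T[:3,3]
    p=o+v*((H+yy*Y-o)@Y)/(v@Y)-H;print(n,"ang",np.arctan2(p[2],-p@X),"rad",np.hypot(p@X,p[2]))
import cv2
for k in range(16):
    w=r.snapshot("scene")
st=r.get_state();print(st["clock"],st["tool_pos"],st["opening"],st["finger_force"],st["contact_force"])
print(np.abs(w["pixels"][100:240,190:350].astype(int)-s["pixels"][100:240,190:350]).max(2).__gt__(25).sum())
E
```

```text
bar ang 0.7825585374501962 rad 0.2593398658377831
cornL ang 0.7987867276505646 rad 0.20932446103768798
cornR ang 0.7998192605417324 rad 0.20335317147459284
17.0 [ 0.54339144 -0.00903345  0.28641319] 0.0996826936468463 19.638048269007413 [-1.62802597 -5.23790225  0.89724939]
0
```

```bash
python3 -c "
from plant import r
print(r.finish_job())"
```

```text
the job is handed in; nothing more can be done
None
```

I handed the job in at about 17 s: the plunger was pressed to its stop and came back up, and the lid was lifted to about 0.985 rad. I brought the lid back to about 0.79 rad, roughly six degrees below balance, where the fingers hold it still; the bystanders in view looked undisturbed, and the hand-in returned no verdict.

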